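Sort sanding blocks by the feel of their grit

TASK

The three sanding blocks look alike, but one has coarse paper, one medium and one fine, and only the drag felt when sliding them across the bench tells which is which. Lay each one paper side down and squarely lengthwise in the rack: the coarse block in the bay with the red label, the medium in the yellow and the fine in the blue. Set the blocks down rather than dropping them, and leave everything else on the bench where it is.

Things in the scene. Friction and masses are not known exactly. Their poses are not given: they have to be found in the camera images.
- first_block_centre (a point): Centre (half-way up) of a sanding block: dark rubber, 115 (x) x 52 (y) x 38 mm high, 0.28 kg +-15 %, brown paper underneath. All three look alike, names say nothing of the grade. Drag force over total downward force: coarse 0.7 to 1.3, medium 0.3 to 0.55, fine 0.1 to 0.2, highest along world x or y; read after the stroke has stopped it has eased to 0.5 or more, 0.2 to 0.45, and 0.15 or less
- second_block_centre (a point): Centre (half-way up) of a sanding block: dark rubber, 115 (x) x 52 (y) x 38 mm high, 0.28 kg +-15 %, brown paper underneath. All three look alike, names say nothing of the grade. Drag force over total downward force: coarse 0.7 to 1.3, medium 0.3 to 0.55, fine 0.1 to 0.2, highest along world x or y; read after the stroke has stopped it has eased to 0.5 or more, 0.2 to 0.45, and 0.15 or less
- third_block_centre (a point): Centre (half-way up) of a sanding block: dark rubber, 115 (x) x 52 (y) x 38 mm high, 0.28 kg +-15 %, brown paper underneath. All three look alike, names say nothing of the grade. Drag force over total downward force: coarse 0.7 to 1.3, medium 0.3 to 0.55, fine 0.1 to 0.2, highest along world x or y; read after the stroke has stopped it has eased to 0.5 or more, 0.2 to 0.45, and 0.15 or less
- bay_blue (a point): Centre of the floor of the rack's bay with the blue label, for the fine block. Bay: 140 mm long inside (x, pointing to the label), 100 mm wide (y), floor 5 mm above the bench, walls 6 mm thick and 11 mm above the floor. The fixed plywood rack has 3 bays side by side, 106 mm apart; colours swap. Label: blue plate 30 x 84 mm, flat on the ledge 96 mm from here along +x
- bay_yellow (a point): Centre of the floor of the rack's bay with the yellow label, for the medium block. Bay: 140 mm long inside (x, pointing to the label), 100 mm wide (y), floor 5 mm above the bench, walls 6 mm thick and 11 mm above the floor. The fixed plywood rack has 3 bays side by side, 106 mm apart; colours swap. Label: yellow plate 30 x 84 mm, flat on the ledge 96 mm from here along +x
- bay_red (a point): Centre of the floor of the rack's bay with the red label, for the coarse block. Bay: 140 mm long inside (x, pointing to the label), 100 mm wide (y), floor 5 mm above the bench, walls 6 mm thick and 11 mm above the floor. The fixed plywood rack has 3 bays side by side, 106 mm apart; colours swap. Label: red plate 30 x 84 mm, flat on the ledge 96 mm from here along +x
- tape_roll: Bystander: roll of blue masking tape lying flat, 100 mm across, 24 mm high; origin under its centre
- scraper: Bystander: scraper with an orange handle lying flat, 190 mm long along its x, 60 mm wide, 20 mm high; origin on its underside
- oak_sample: Bystander: dark brushed oak sample, 140 x 85 x 18 mm, lying flat; origin under its centre
- try_square: Bystander: try square lying flat, wooden stock 110 mm along +y from the origin, steel blade 150 mm along +x, 16 mm high; origin at its corner on the bench
- finish_tin: Bystander: round tin of wood finish, 108 mm across, 121 mm high, standing; origin under its centre
- mixing_cup: Bystander: light brown mixing cup, 84 mm across, 110 mm high, standing; origin under its centre

How it is judged:
By the outcome, as a careful person would: the job done as asked, in the order asked, and still so for the second after the job is handed in, with the robot touching nothing.
It also fails if it takes over 72 s, if anything falls off the work surface, if the arm or the gripper's body presses on something with over 40 N, if the wrist force passes 120 N, or if a joint passes its speed limit or range.

ROBOT

A 7-joint arm with a two-finger parallel gripper is mounted at the origin on the work surface. World frame = base frame: x ahead of the robot, y to its left, z up, the work surface at z = 0. Lengths are in m, angles in rad, forces in N, time in s.
With the tool pointing down it reaches from about 0.425 to 0.925 m from the base axis. Payload 6.8 kg.
Tool frame: the origin (TCP) lies midway between the tips of the shut fingers; the grasp point (between the pads) lies 19 mm behind it; z points along the fingers, y is the line along which they close (so a half turn about z gives the same grasp; the last joint's range is limited). The gripper opens to 85 mm and grips with 20 to 120 N. Pads are 22 mm wide; open, the fingers measure 114 mm over their backs; the gripper's body (76 mm by 85 mm) begins 54 mm behind the grasp point. The pads swing forward as they close: fully open they stand 13 mm farther back than shut.
Start: joints at [-1.37, 0.477, 0.022, 1.555, -0.011, 1.109, -0.083], TCP at [0.205, 0.643, 0.231] pointing down, gripper open.
Joint ranges: [-2.96, 2.96], [-0.34, 2.1], [-1.41, 1.46], [0.24, 2.44], [-1.37, 4.51], [0.17, 1.92], [-2.96, 2.96]. Speed limits (rad/s): [2.39, 2.39, 3.14, 3.14, 3.14, 3.14, 3.14].

INTERFACE

Orientations are given as a unit quaternion [w, x, y, z].
In Python, from workcell import arm gives the robot as it stands.
- The arm moves only by the tool apply_moves, never from a script. Its argument "moves" is a list of rows, each an object of numbers: "grip": the finger opening in mm, from 0 to 85.4; "tx", "ty", "tz": the shift along the tool's x, y, z in mm; "turn": the turn about the tool's z in degrees. A call has 1 to 12 rows; each row shifts and turns the commanded pose from where the row before left it, along the tool's axes as they then stand; what a row does not reach is not made up. A row lasts 1/10 s, in which the tool goes at most 50 mm and 8.59 degrees, less where a joint would pass 70% of its speed; a pose out of reach is approached as far as the arm can. A call with a gripper value outside its range is refused whole. The fingers move at their own pace and stop on an object; the grip force is fixed at half the most. Time passes only in rows, so rows that do not move let the fingers close. It gives the time, the measured TCP pose, the force, the opening and the grip force at its end, in the units of the state.
- arm.observe(): the state, without advancing time (a new reading comes with each control period).
- arm.get_image(name): name is "side" or "top" or "wrist"; returns a dict with "image" (384x512x3 uint8, blue, green, red), "depth" (384x512 float32, m along the optical axis (not along the pixel's ray), 0 where there is no reading), "fx", "fy", "cx", "cy" (pixels), "R" (3x3) and "t" (3): a world point X has camera coordinates R X + t; the wrist camera has in their place "T_tool_cam" (4x4, takes a point from camera to tool coordinates, whose origin is the TCP and whose axes are the flange's). Camera axes: x right, y down, z forward; pixel columns grow to the right and rows downward; lengths in m; the calibration is good to about 2 mm. A picture is of the moment at which its call begins: read the wrist's pose just before it.
- arm.hand_in(): hands the job in; it is judged then, once.
The state is a dict: "t": time; "qpos": joint angles; "joint_velocities": joint speeds; "tau": joint torques, N m; "tool_pos": TCP position; "eef_rot": TCP orientation; "ft_force": force on the tool from outside, world axes, zero at the start; "wrist_torque": the same for the moment, N m; "width": finger opening in m; "gripper_force": force on a finger pad.
Only numpy, scipy, OpenCV 4.12 (cv2) and the standard library are available. Lean on these libraries where they do the work, as an engineer would, in place of code of your own. Each camera call takes 0.05 s, during which the arm holds its last target. There are 200 camera calls.

## Working session

There is one attempt and no reset: what is moved stays moved. The work goes in short steps, Python scripts to look and compute and a tool call to move; the robot and the scene stay as the last step left them, time stands still between calls to the robot, and variables do not carry over. Pictures are saved under pics/ and viewed, at most 10 in all, crops included, and the job is handed in when it is done.

Besides the shell and the picture viewer there is one more tool, called as name([rows], argument=value, ...), one row to a line, values as JSON. apply_moves: Moves the arm, as the interface text tells. Its arguments: {"type":"object","properties":{"moves":{"type":"array","items":{"type":"object","properties":{"grip":{"type":"number"},"tx":{"type":"number"},"ty":{"type":"number"},"tz":{"type":"number"},"turn":{"type":"number"}}}}},"required":["moves"]}

```bash
mkdir -p pics; ls; python3 - <<'E'
from workcell import arm
import cv2,numpy as np
s=arm.observe();print({k:np.round(v,3).tolist() for k,v in s.items()})
for n in("top","side"):
    d=arm.get_image(n);cv2.imwrite(f"pics/{n}0.png",cv2.resize(d["image"],(800,600),interpolation=cv2.INTER_CUBIC));np.savez(f"{n}0.npz",**d)
    print(n,d["fx"],d["cx"],d["cy"],np.round(d["R"],3).tolist(),d["t"])
E
```

```text
pics
{'t': 0.0, 'qpos': [-1.37, 0.478, 0.022, 1.556, -0.011, 1.109, -0.083], 'joint_velocities': [-0.001, -0.0, 0.001, 0.001, -0.001, -0.0, -0.001], 'tau': [0.001, -59.646, 1.608, -28.12, 0.013, 0.009, -0.0], 'tool_pos': [0.205, 0.643, 0.23], 'eef_rot': [-0.0, 0.154, 0.988, -0.001], 'ft_force': [0.249, 0.643, 0.046], 'wrist_torque': [0.047, -0.014, 0.003], 'gripper_force': 0.0, 'width': 0.085}
top 462.5064472544192 248.15847858504284 193.56512373558837 [[0.001, -1.0, -0.011], [-0.992, 0.0, -0.124], [0.124, 0.011, -0.992]] [0.0528947  0.58846195 1.58011426]
side 352.0079410658541 253.73151793536957 187.0335150887596 [[0.965, -0.263, -0.008], [-0.137, -0.478, -0.868], [0.225, 0.838, -0.497]] [-0.53926888  0.16103127  0.941949  ]
```

View pics/top0.png

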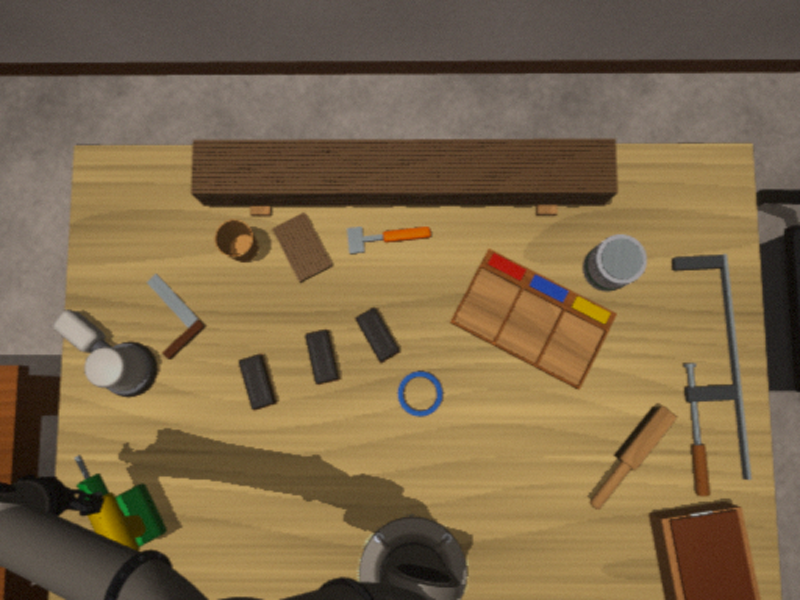

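View pics/side0.png

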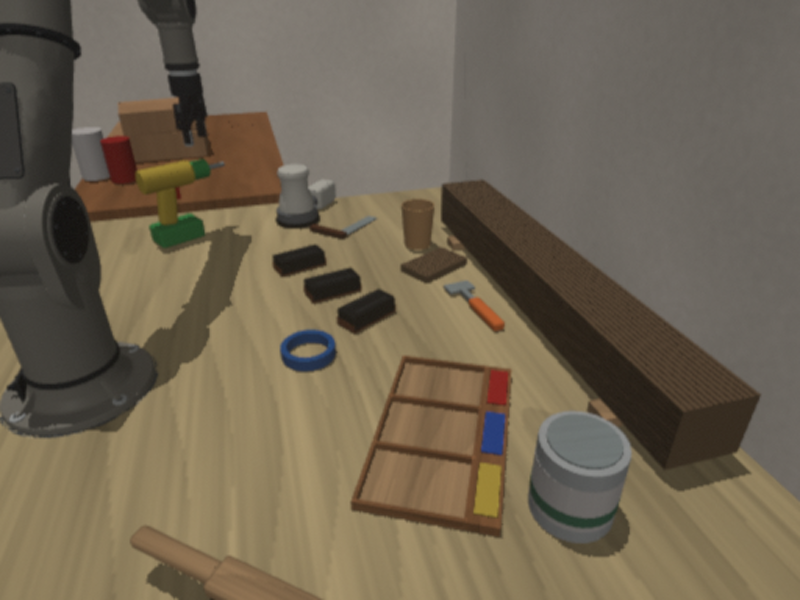

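The top view shows the blocks at (257,381), (322,357) and (377,334), labels red (506,265), blue (548,288), yellow (591,310), the tape at (420,393). The side view agrees: blocks at (300,260), (332,285), (367,310), labels at (498,387), (493,433), (488,489). Measuring these in both views next.

```bash
cat > h.py <<'E'
import cv2,numpy as np
def world(d,uv,z):  # ray at height z
    R,t=d["R"],d["t"];c=-R.T@t
    r=(R.T@np.c_[(uv[:,0]-d["cx"])/d["fx"],(uv[:,1]-d["cy"])/d["fy"],np.ones(len(uv))].T).T
    return c+r*((z-c[2])/r[:,2])[:,None]
def cloud(d,m):
    v,u=np.nonzero(m);z=d["depth"][v,u];k=z>0;v,u,z=v[k],u[k],z[k]
    P=np.c_[(u-d["cx"])/d["fx"]*z,(v-d["cy"])/d["fy"]*z,z]
    return (P-d["t"])@d["R"]
def comps(m,lo=40):
    n,l,s,c=cv2.connectedComponentsWithStats(m.astype(np.uint8))
    return [l==i for i in range(1,n) if s[i,4]>lo]
E
python3 - <<'E'
from h import *
for n in("top","side"):
    d=dict(np.load(n+"0.npz"));im=d["image"].astype(int);hsv=cv2.cvtColor(d["image"],cv2.COLOR_BGR2HSV).astype(int)
    P=cloud(d,np.ones(im.shape[:2])) 
    full=np.full(im.shape,np.nan);v,u=np.nonzero(d["depth"]>0);full[v,u]=P
    reg=(full[...,0]>.35)&(full[...,0]<.95)&(abs(full[...,1])<.5)
    print(n,"bench z",np.nanmedian(full[reg][:,2]))
    for nm,m in dict(block=(im.max(2)<75)&reg&(full[...,2]>.015)&(full[...,2]<.06),red=(hsv[...,1]>190)&((hsv[...,0]<6)|(hsv[...,0]>174))&reg,blue=(hsv[...,0]>105)&(hsv[...,0]<130)&(hsv[...,1]>150)&reg,yellow=(hsv[...,0]>20)&(hsv[...,0]<32)&(hsv[...,1]>190)&reg&(im[...,2]>110)).items():
        for c in comps(m,60):
            p=full[c];p=p[~np.isnan(p[:,0])];top=p
            if nm=="block": top=p[p[:,2]>np.percentile(p[:,2],90)-.005]
            (cx,cy),wh,a=cv2.minAreaRect((top[:,:2]*1000).astype(np.float32))
            print(nm,len(p),"ctr",np.round(top.mean(0),4),"z90",np.round(np.percentile(p[:,2],90),4),"rect",np.round([cx,cy,*wh,a],1))
E
```

```text
top bench z 0.003947305338698969
block 716 ctr [8.168e-01 2.000e-04 5.540e-02] z90 0.0557 rect [816.7  19.  916.4   5.4  89.9]
block 80 ctr [0.7351 0.4142 0.0559] z90 0.0559 rect [732.4 413.1  16.6  55.6  67.1]
block 101 ctr [ 0.6475 -0.4136  0.0534] z90 0.0529 rect [ 652.  -412.4   96.4   30.    33.1]
block 473 ctr [0.5202 0.0779 0.0405] z90 0.0426 rect [519.1  77.8 109.4  49.3  30. ]
block 490 ctr [0.4681 0.2009 0.0404] z90 0.0423 rect [468.  200.2 111.3  50.3  13.6]
block 515 ctr [0.4113 0.3439 0.0407] z90 0.0427 rect [413.  343.  113.6  50.2  17.7]
red 185 ctr [ 0.6737 -0.2152  0.0198] z90 0.0253 rect [ 674.4 -215.6   82.7   30.6   64.3]
blue 162 ctr [ 0.6238 -0.3096  0.0197] z90 0.0245 rect [ 624.1 -309.7   78.2   27.    62.5]
blue 151 ctr [ 0.3963 -0.0172  0.0238] z90 0.0286 rect [ 3.929e+02 -1.730e+01  8.280e+01  9.340e+01  2.000e-01]
yellow 203 ctr [ 0.5749 -0.4025  0.0202] z90 0.0254 rect [ 574.8 -403.    82.9   30.2   63.2]
side bench z 0.004889081864421736
block 2532 ctr [ 0.8277 -0.2088  0.0558] z90 0.0563 rect [814.6   3.7 119.9 911.2   7.6]
block 351 ctr [0.4099 0.3395 0.0383] z90 0.0395 rect [410.7 341.1 112.7  52.5  18.1]
block 74 ctr [0.7038 0.2165 0.0173] z90 0.0192 rect [716.1 218.2  64.1 155.1  89.7]
block 429 ctr [0.4647 0.1962 0.0379] z90 0.0392 rect [465.5 200.5 111.6  54.6  12.4]
block 512 ctr [0.5141 0.0724 0.0381] z90 0.0394 rect [517.   76.  115.   52.7  30.8]
block 406 ctr [ 0.6405 -0.4764  0.0464] z90 0.0478 rect [ 648.3 -474.2   37.6  102.    52.1]
red 79 ctr [ 0.6695 -0.2214  0.02  ] z90 0.0212 rect [ 670.5 -219.    69.4   22.6   61.5]
blue 277 ctr [ 0.6216 -0.3112  0.0199] z90 0.0211 rect [ 623.1 -308.5   82.1   25.7   61.9]
```

```bash
cat >> h.py <<'E'
from scipy.spatial.transform import Rotation as Rn
def plan(s,x,y,z,yaw):
    "remaining turn (deg), then shift (mm) in the tool axes before turning and after turning"
    w,a,b,c=s["eef_rot"];R=Rn.from_quat([a,b,c,w])
    X=R.as_matrix()[:,0];cur=np.degrees(np.arctan2(X[1],X[0]))
    turn=-((yaw-cur+90)%180-90)
    d=(np.array([x,y,z])-s["tool_pos"])*1000
    after=(R*Rn.from_euler("z",turn,degrees=True)).inv().apply(d)
    print("pos",np.round(s["tool_pos"],4),"yaw",round(cur,2),"turn",round(turn,2),"shift now",np.round(R.inv().apply(d),1),"after turn",np.round(after,1),"tilt",round(np.degrees(np.arccos(-R.as_matrix()[2,2])),2))
E
python3 -c "
from h import *;from workcell import arm
plan(arm.observe(),.412,.342,.19,18)"
```

```text
pos [0.205  0.6426 0.2304] yaw 162.3 turn -35.7 shift now [-288.6 -223.4   40.8] after turn [-104.  -349.8   40.8] tilt 0.09
```

apply_moves([
  {"tx":-36,"ty":-28},
  {"tx":-36,"ty":-28},
  {"tx":-36,"ty":-28},
  {"tx":-36,"ty":-28},
  {"tx":-36,"ty":-28},
  {"tx":-36,"ty":-28},
  {"tx":-36,"ty":-28},
  {"tx":-36,"ty":-28},
  {"turn":-7},
  {"turn":-7},
  {"turn":-7},
  {"turn":-7},
])

```text
invalid input at $.moves[0]: expected keys grip, tx, ty, tz, turn
```

```bash
python3 -c "
from h import *;from workcell import arm
s=arm.observe();plan(s,.412,.342,.19,18)
d=arm.get_image('wrist');print(d['T_tool_cam'],d['fx'],d['cx'],d['cy']);np.savez('w0.npz',**d,p=s['tool_pos'],q=s['eef_rot']);cv2.imwrite('pics/w0.png',d['image'])"
```

```text
pos [0.205  0.6426 0.2304] yaw 162.3 turn -35.7 shift now [-288.6 -223.4   40.8] after turn [-104.  -349.8   40.8] tilt 0.09
[[-8.37733698e-04 -9.62916189e-01 -2.69799391e-01  6.75749361e-02]
 [ 9.99999641e-01 -7.72897819e-04 -3.46544797e-04 -1.76598444e-05]
 [ 1.25166234e-04 -2.69799584e-01  9.62916491e-01 -1.43618555e-01]
 [ 0.00000000e+00  0.00000000e+00  0.00000000e+00  1.00000000e+00]] 330.08833817962 261.98416151505324 189.51005120527844
```

All keys are needed in each row.

apply_moves([
  {"grip":85,"tx":-36,"ty":-28,"tz":0,"turn":0},
  {"grip":85,"tx":-36,"ty":-28,"tz":0,"turn":0},
  {"grip":85,"tx":-36,"ty":-28,"tz":0,"turn":0},
  {"grip":85,"tx":-36,"ty":-28,"tz":0,"turn":0},
  {"grip":85,"tx":-36,"ty":-28,"tz":0,"turn":0},
  {"grip":85,"tx":-36,"ty":-28,"tz":0,"turn":0},
  {"grip":85,"tx":-36,"ty":-28,"tz":0,"turn":0},
  {"grip":85,"tx":-36,"ty":-28,"tz":0,"turn":0},
  {"grip":85,"tx":0,"ty":0,"tz":0,"turn":-8},
  {"grip":85,"tx":0,"ty":0,"tz":0,"turn":-8},
  {"grip":85,"tx":0,"ty":0,"tz":0,"turn":-8},
  {"grip":85,"tx":0,"ty":0,"tz":0,"turn":-8},
])

```text
t: 1.35
tool_pos: [0.4113, 0.3419, 0.2311]
eef_rot: [-0.0, -0.127, 0.992, -0.0]
ft_force: [0.1, 0.3, -0.4]
width: 0.0853
gripper_force: 0.0
```

```bash
python3 -c "
from h import *;from workcell import arm
s=arm.observe();plan(s,.412,.342,.19,18)
d=arm.get_image('wrist');np.savez('w0.npz',**d,p=s['tool_pos'],q=s['eef_rot']);cv2.imwrite('pics/w0.png',d['image'])"
```

```text
pos [0.4113 0.3419 0.2311] yaw -165.38 turn -3.38 shift now [-0.7 -0.1 41.1] after turn [-0.7 -0.1 41.1] tilt 0.03
```

View pics/w0.png

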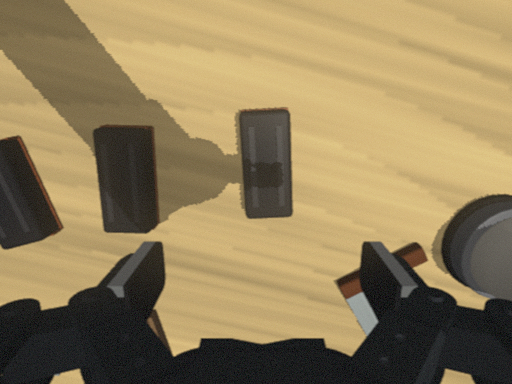

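The wrist view shows block C at corners (240,112), (290,110), (292,216), (246,217), with B at (128,178), unobstructed. I'll cross-check C against the top and side fixes.

```bash
cat >> h.py <<'E'
def wristcloud(d,s_p,s_q):
    T=d["T_tool_cam"];v,u=np.nonzero(d["depth"]>0);z=d["depth"][v,u]
    P=np.c_[(u-d["cx"])/d["fx"]*z,(v-d["cy"])/d["fy"]*z,z]@T[:3,:3].T+T[:3,3]
    w,a,b,c=s_q;F=np.full(d["image"].shape,np.nan);F[v,u]=Rn.from_quat([a,b,c,w]).apply(P)+s_p
    return F
E
python3 - <<'E'
from h import *
d=dict(np.load("w0.npz"));F=wristcloud(d,d["p"],d["q"])
print("bench",np.nanmedian(F[20:100,300:450,2]),np.nanmedian(F[20:100,420:500,2]))
m=(F[...,2]>.03)&(F[...,2]<.05);m[235:]=0
for c in comps(m,300):
    p=F[c];(x,y),wh,a=cv2.minAreaRect((p[:,:2]*1000).astype(np.float32));print(len(p),p.mean(0).round(4),np.round([x,y,*wh,a],1))
E
```

```text
bench 0.0009856315521608872 0.0009823311892332431
5294 [0.4091 0.3449 0.0388] [412.6 346.  115.2  52.   17.4]
5260 [0.464  0.2036 0.0386] [467.7 202.6 114.   51.9  13.1]
2298 [0.5178 0.0958 0.0376] [505.3  99.7 102.   44.9   5.8]
807 [0.4093 0.5979 0.0386] [409.2 598.   14.1  56.4  49.4]
```

apply_moves([
  {"grip":85,"tx":0,"ty":2,"tz":0,"turn":-2.8},
  {"grip":85,"tx":-1,"ty":0,"tz":40,"turn":0},
  {"grip":85,"tx":0,"ty":0,"tz":40,"turn":0},
  {"grip":85,"tx":0,"ty":0,"tz":40,"turn":0},
  {"grip":85,"tx":0,"ty":0,"tz":40,"turn":0},
  {"grip":85,"tx":0,"ty":0,"tz":40,"turn":0},
  {"grip":85,"tx":0,"ty":0,"tz":20,"turn":0},
  {"grip":85,"tx":0,"ty":0,"tz":9,"turn":0},
  {"grip":85,"tx":0,"ty":0,"tz":0,"turn":0},
])

```text
t: 2.3
tool_pos: [0.4114, 0.3439, 0.0014]
eef_rot: [-0.001, -0.148, 0.989, -0.001]
ft_force: [0.5, 0.0, 0.2]
width: 0.0849
gripper_force: 0.0
```

apply_moves([
  {"grip":40,"tx":0,"ty":0,"tz":0,"turn":0},
  {"grip":40,"tx":0,"ty":0,"tz":0,"turn":0},
  {"grip":40,"tx":0,"ty":0,"tz":0,"turn":0},
  {"grip":40,"tx":0,"ty":0,"tz":0,"turn":0},
  {"grip":40,"tx":0,"ty":0,"tz":0,"turn":0},
  {"grip":40,"tx":0,"ty":0,"tz":0,"turn":0},
])

```text
t: 2.9
tool_pos: [0.4128, 0.3457, 0.004]
eef_rot: [0.001, -0.149, 0.989, 0.001]
ft_force: [-0.8, 1.3, 5.2]
width: 0.0515
gripper_force: 63.4
```

apply_moves([
  {"grip":40,"tx":0,"ty":0,"tz":3,"turn":0},
  {"grip":40,"tx":-9.5,"ty":-3,"tz":0,"turn":0},
  {"grip":40,"tx":-9.5,"ty":-3,"tz":0,"turn":0},
  {"grip":40,"tx":-9.5,"ty":-3,"tz":0,"turn":0},
  {"grip":40,"tx":-9.5,"ty":-3,"tz":0,"turn":0},
])

```text
t: 3.4
tool_pos: [0.4329, 0.3462, 0.0021]
eef_rot: [-0.014, -0.154, 0.988, -0.001]
ft_force: [-57.0, -5.8, 69.3]
width: 0.051
gripper_force: 75.2
```

apply_moves([
  {"grip":40,"tx":-9.5,"ty":-3,"tz":0,"turn":0},
])

```text
t: 3.5
tool_pos: [0.4443, 0.3465, 0.0022]
eef_rot: [-0.013, -0.153, 0.988, -0.001]
ft_force: [-49.3, -4.7, 59.1]
width: 0.051
gripper_force: 73.9
```

apply_moves([
  {"grip":40,"tx":0,"ty":0,"tz":0,"turn":0},
  {"grip":40,"tx":0,"ty":0,"tz":0,"turn":0},
  {"grip":40,"tx":0,"ty":0,"tz":0,"turn":0},
])

```text
t: 3.8
tool_pos: [0.4508, 0.3466, 0.0022]
eef_rot: [-0.008, -0.152, 0.988, 0.0]
ft_force: [-34.0, -1.2, 46.1]
width: 0.0514
gripper_force: 72.4
```

Reads coarse (0.8 moving, 0.7 stopped), but the press was hard and the fingertips might share the load. I'll regrip higher and repeat gently to confirm.

apply_moves([
  {"grip":40,"tx":0,"ty":0,"tz":-3,"turn":0},
  {"grip":70,"tx":0,"ty":0,"tz":0,"turn":0},
  {"grip":70,"tx":0,"ty":0,"tz":0,"turn":0},
  {"grip":70,"tx":0,"ty":0,"tz":-5,"turn":0},
  {"grip":70,"tx":0,"ty":0,"tz":-5,"turn":0},
  {"grip":70,"tx":0,"ty":0,"tz":0,"turn":0},
])

```text
t: 4.4
tool_pos: [0.4625, 0.3442, 0.0131]
eef_rot: [0.001, -0.148, 0.989, 0.0]
ft_force: [0.2, 0.7, -0.2]
width: 0.0702
gripper_force: 0.0
```

apply_moves([
  {"grip":40,"tx":0,"ty":0,"tz":0,"turn":0},
  {"grip":40,"tx":0,"ty":0,"tz":0,"turn":0},
  {"grip":40,"tx":0,"ty":0,"tz":0,"turn":0},
  {"grip":40,"tx":0,"ty":0,"tz":0,"turn":0},
  {"grip":40,"tx":0,"ty":0,"tz":0,"turn":0},
])

```text
t: 4.9
tool_pos: [0.462, 0.3447, 0.0128]
eef_rot: [0.0, -0.149, 0.989, 0.0]
ft_force: [-1.1, 0.6, 5.2]
width: 0.0508
gripper_force: 63.6
```

apply_moves([
  {"grip":40,"tx":9.5,"ty":3,"tz":0,"turn":0},
  {"grip":40,"tx":9.5,"ty":3,"tz":0,"turn":0},
  {"grip":40,"tx":9.5,"ty":3,"tz":0,"turn":0},
])

```text
t: 5.2
tool_pos: [0.4322, 0.3446, 0.0128]
eef_rot: [0.001, -0.149, 0.989, 0.0]
ft_force: [4.6, -0.3, 3.3]
width: 0.0511
gripper_force: 63.3
```

apply_moves([
  {"grip":40,"tx":0,"ty":0,"tz":0,"turn":0},
  {"grip":40,"tx":0,"ty":0,"tz":0,"turn":0},
])

```text
t: 5.4
tool_pos: [0.4304, 0.3447, 0.0128]
eef_rot: [-0.0, -0.149, 0.989, 0.0]
ft_force: [-0.3, -0.5, 8.0]
width: 0.0512
gripper_force: 63.8
```

apply_moves([
  {"grip":40,"tx":0,"ty":0,"tz":1.5,"turn":0},
  {"grip":40,"tx":9.5,"ty":3,"tz":0,"turn":0},
  {"grip":40,"tx":9.5,"ty":3,"tz":0,"turn":0},
])

```text
t: 5.7
tool_pos: [0.4149, 0.346, 0.0128]
eef_rot: [0.004, -0.148, 0.989, 0.002]
ft_force: [10.0, 1.7, 10.1]
width: 0.0509
gripper_force: 64.4
```

apply_moves([
  {"grip":40,"tx":9.5,"ty":3,"tz":0,"turn":0},
])

```text
t: 5.8
tool_pos: [0.4049, 0.3464, 0.0128]
eef_rot: [0.004, -0.149, 0.989, 0.002]
ft_force: [9.2, 1.4, 9.4]
width: 0.0512
gripper_force: 64.4
```

apply_moves([
  {"grip":40,"tx":0,"ty":0,"tz":0,"turn":0},
  {"grip":40,"tx":0,"ty":0,"tz":0,"turn":0},
])

```text
t: 6.0
tool_pos: [0.4032, 0.3464, 0.0127]
eef_rot: [0.002, -0.149, 0.989, 0.002]
ft_force: [4.3, 0.9, 16.2]
width: 0.051
gripper_force: 65.0
```

Two gentle strokes with the tips clear give about 0.77, so this block is coarse. Taking it to the red bay.

apply_moves([
  {"grip":40,"tx":0,"ty":0,"tz":-10,"turn":0},
  {"grip":40,"tx":0,"ty":0,"tz":-30,"turn":0},
  {"grip":40,"tx":0,"ty":0,"tz":-45,"turn":0},
  {"grip":40,"tx":0,"ty":0,"tz":-45,"turn":0},
  {"grip":40,"tx":-2,"ty":-25,"tz":0,"turn":0},
  {"grip":40,"tx":-2,"ty":-40,"tz":0,"turn":0},
  {"grip":40,"tx":-2,"ty":-40,"tz":0,"turn":0},
  {"grip":40,"tx":-2,"ty":-40,"tz":0,"turn":0},
  {"grip":40,"tx":-2,"ty":-40,"tz":0,"turn":0},
  {"grip":40,"tx":-2,"ty":-40,"tz":0,"turn":0},
  {"grip":40,"tx":-2,"ty":-40,"tz":0,"turn":0},
  {"grip":40,"tx":-2,"ty":-40,"tz":0,"turn":0},
])

```text
t: 7.2
tool_pos: [0.5044, 0.0566, 0.1398]
eef_rot: [-0.002, -0.149, 0.989, 0.0]
ft_force: [0.6, -0.0, -2.8]
width: 0.051
gripper_force: 63.6
```

apply_moves([
  {"grip":40,"tx":-2,"ty":-40,"tz":0,"turn":0},
  {"grip":40,"tx":-2,"ty":-40,"tz":0,"turn":0},
  {"grip":40,"tx":-2,"ty":-40,"tz":0,"turn":0},
  {"grip":40,"tx":-2,"ty":-40,"tz":0,"turn":0},
  {"grip":40,"tx":0,"ty":-35,"tz":0,"turn":0},
  {"grip":40,"tx":0,"ty":0,"tz":0,"turn":7.5},
  {"grip":40,"tx":0,"ty":0,"tz":0,"turn":7.5},
  {"grip":40,"tx":0,"ty":0,"tz":0,"turn":7.5},
  {"grip":40,"tx":0,"ty":0,"tz":0,"turn":7.5},
  {"grip":40,"tx":0,"ty":0,"tz":0,"turn":7.5},
  {"grip":40,"tx":0,"ty":0,"tz":0,"turn":7.5},
  {"grip":40,"tx":0,"ty":0,"tz":0,"turn":0},
])

```text
t: 8.4
tool_pos: [0.5698, -0.1247, 0.1394]
eef_rot: [-0.002, 0.241, 0.971, 0.0]
ft_force: [-0.7, 0.8, -2.2]
width: 0.0507
gripper_force: 63.7
```

```bash
python3 -c "
from h import *;from workcell import arm
s=arm.observe();plan(s,.589,-.171,.03,-27.9)
print(s['ft_force'])
d=arm.get_image('wrist');np.savez('w1.npz',**d,p=s['tool_pos'],q=s['eef_rot']);cv2.imwrite('pics/w1.png',d['image'])"
```

```text
pos [ 0.5698 -0.1247  0.1394] yaw 152.1 turn -0.0 shift now [-39.2 -31.8 109.3] after turn [-39.2 -31.8 109.3] tilt 0.27
[-0.74806088  0.75042592 -2.23171732]
```

View pics/w1.png

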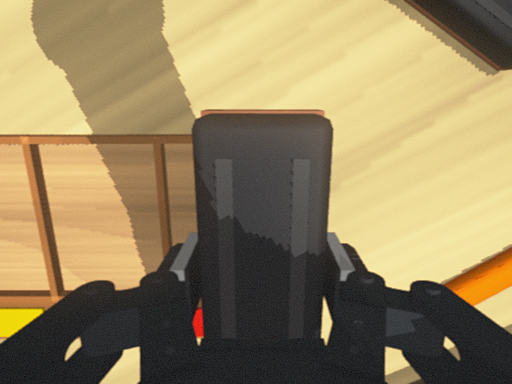

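The block is held square (columns 193–332, far end at row 115). Rack: rear wall along row 137, dividers from (27,140) to (55,295) and (159,140) to (167,262). I'll compute the rack position from these and the block's offset along the fingers.

```bash
python3 - <<'E'
from h import *
d=dict(np.load("w1.npz"));F=wristcloud(d,d["p"],d["q"])
w,a,b,c=d["q"];R=Rn.from_quat([a,b,c,w]);T=d["T_tool_cam"]
# held block, tool frame
B=R.inv().apply((F[118:230,205:320].reshape(-1,3)-d["p"]));B=B[~np.isnan(B[:,0])]
near=B[B[:,2]<0]; print("block top tool z",np.median(near[:,2]),"x far edge",np.percentile(near[:,0],[.5,99.5]),"y",np.percentile(near[:,1],[.5,99.5]))
# rack in rack-ish frame: rays at z=.016
Rw=R.as_matrix()@T[:3,:3];o=R.apply(T[:3,3])+d["p"]
def ray(u,v,z):
    r=Rw@np.array([(u-d["cx"])/d["fx"],(v-d["cy"])/d["fy"],1]);return o+r*(z-o[2])/r[2]
# rack line pts
for u,v in[(5,137),(100,137),(190,137),(27,140),(50,290),(159,140),(167,260)]:
    p=ray(u,v,.017);print((u,v),p.round(4),"depth pt",F[v,u].round(4))
print("floors",np.nanmedian(F[180:280,80:150,2]),"bench",np.nanmedian(F[20:100,250:380,2]))
# bay centres from labels
e=np.array([np.cos(np.radians(-27.9)),np.sin(np.radians(-27.9))]);n=np.array([-e[1],e[0]])
for nm,p in dict(red=(.589,-.171)).items():
    for u,v in[(5,137),(190,137),(27,140),(50,290),(159,140),(167,260)]: 
        q=ray(u,v,.017)[:2]-p;print(np.round(1000*np.array([q@e,q@n]),1))
E
```

```text
block top tool z -0.026242005071077042 x far edge [0.01904813 0.06039762] y [-0.02095851  0.02116084]
(5, 137) [ 0.4402 -0.2895  0.017 ] depth pt [ 0.4401 -0.2897  0.0167]
(100, 137) [ 0.4759 -0.2221  0.017 ] depth pt [ 0.4759 -0.2221  0.0171]
(190, 137) [ 0.5097 -0.1583  0.017 ] depth pt [ 0.5097 -0.1584  0.0165]
(27, 140) [ 0.4503 -0.2754  0.017 ] depth pt [ 0.4504 -0.2752  0.0173]
(50, 290) [ 0.5688 -0.3437  0.017 ] depth pt [ 0.5687 -0.3435  0.0171]
(159, 140) [ 0.5001 -0.1816  0.017 ] depth pt [ 0.5001 -0.1815  0.0173]
(167, 260) [ 0.5932 -0.2329  0.017 ] depth pt [ 0.547  -0.1546  0.1663]
floors 0.006057618921260166 bench 0.0010123197183440624
[ -76.1 -174.4]
[-76.  -25.9]
[ -73.7 -157.2]
[  62.9 -162. ]
[-73.6 -50.9]
[ 32.7 -52.7]
```

Rack agrees with the label fix within 2 mm, the block sits 3 mm back in the fingers. Lowering into red.

apply_moves([
  {"grip":40,"tx":-21,"ty":-16,"tz":0,"turn":0},
  {"grip":40,"tx":-21,"ty":-16,"tz":0,"turn":0},
  {"grip":40,"tx":0,"ty":0,"tz":0,"turn":0},
  {"grip":40,"tx":0,"ty":0,"tz":35,"turn":0},
  {"grip":40,"tx":0,"ty":0,"tz":35,"turn":0},
  {"grip":40,"tx":0,"ty":0,"tz":25,"turn":0},
  {"grip":40,"tx":0,"ty":0,"tz":15,"turn":0},
  {"grip":40,"tx":0,"ty":0,"tz":8,"turn":0},
  {"grip":40,"tx":0,"ty":0,"tz":1,"turn":0},
  {"grip":40,"tx":0,"ty":0,"tz":0,"turn":0},
])

```text
t: 9.45
tool_pos: [0.5947, -0.1744, 0.0227]
eef_rot: [0.001, 0.241, 0.971, 0.0]
ft_force: [0.2, -0.3, -2.9]
width: 0.0511
gripper_force: 63.7
```

apply_moves([
  {"grip":40,"tx":0,"ty":0,"tz":1,"turn":0},
  {"grip":40,"tx":0,"ty":0,"tz":1,"turn":0},
  {"grip":40,"tx":0,"ty":0,"tz":0,"turn":0},
])

```text
t: 9.75
tool_pos: [0.5944, -0.1743, 0.0203]
eef_rot: [0.0, 0.241, 0.971, 0.0]
ft_force: [0.1, -0.3, -2.5]
width: 0.0509
gripper_force: 63.7
```

apply_moves([
  {"grip":40,"tx":0,"ty":0,"tz":1,"turn":0},
  {"grip":40,"tx":0,"ty":0,"tz":1,"turn":0},
  {"grip":40,"tx":0,"ty":0,"tz":0,"turn":0},
])

```text
t: 10.05
tool_pos: [0.5942, -0.1743, 0.0179]
eef_rot: [0.0, 0.241, 0.971, 0.0]
ft_force: [0.9, 0.1, -1.0]
width: 0.0508
gripper_force: 63.8
```

apply_moves([
  {"grip":40,"tx":0,"ty":0,"tz":0.7,"turn":0},
  {"grip":40,"tx":0,"ty":0,"tz":0,"turn":0},
])

```text
t: 10.25
tool_pos: [0.5942, -0.1743, 0.0178]
eef_rot: [0.0, 0.241, 0.971, 0.0]
ft_force: [-2.8, 0.4, 6.0]
width: 0.0509
gripper_force: 64.7
```

apply_moves([
  {"grip":61,"tx":0,"ty":0,"tz":0,"turn":0},
  {"grip":61,"tx":0,"ty":0,"tz":0,"turn":0},
  {"grip":61,"tx":0,"ty":0,"tz":-5,"turn":0},
  {"grip":61,"tx":0,"ty":0,"tz":-25,"turn":0},
  {"grip":61,"tx":0,"ty":0,"tz":-45,"turn":0},
  {"grip":85,"tx":0,"ty":0,"tz":-45,"turn":0},
  {"grip":85,"tx":31,"ty":31,"tz":-15,"turn":0},
  {"grip":85,"tx":31,"ty":31,"tz":-15,"turn":0},
  {"grip":85,"tx":31,"ty":31,"tz":0,"turn":0},
  {"grip":85,"tx":31,"ty":31,"tz":0,"turn":0},
  {"grip":85,"tx":31,"ty":31,"tz":0,"turn":0},
  {"grip":85,"tx":30,"ty":32,"tz":0,"turn":0},
])

```text
t: 11.45
tool_pos: [0.5174, 0.079, 0.1676]
eef_rot: [0.0, 0.241, 0.97, 0.0]
ft_force: [0.3, 0.1, -0.3]
width: 0.085
gripper_force: 0.0
```

apply_moves([
  {"grip":85,"tx":0,"ty":0,"tz":0,"turn":-7.3},
  {"grip":85,"tx":0,"ty":0,"tz":0,"turn":-7.3},
  {"grip":85,"tx":0,"ty":0,"tz":0,"turn":-7.3},
  {"grip":85,"tx":0,"ty":0,"tz":0,"turn":-7.3},
  {"grip":85,"tx":0,"ty":0,"tz":0,"turn":-7.3},
  {"grip":85,"tx":0,"ty":0,"tz":0,"turn":-7.3},
  {"grip":85,"tx":0,"ty":0,"tz":0,"turn":-7.3},
  {"grip":85,"tx":0,"ty":0,"tz":0,"turn":-7.3},
  {"grip":85,"tx":0,"ty":0,"tz":0,"turn":0},
])

```text
t: 12.35
tool_pos: [0.5182, 0.0773, 0.1674]
eef_rot: [0.0, -0.263, 0.965, 0.0]
ft_force: [0.4, 0.9, 0.8]
width: 0.0847
gripper_force: 0.0
```

```bash
cat > look.py <<'E'
from h import *;from workcell import arm
s=arm.observe();d=arm.get_image('wrist');F=wristcloud(d,s['tool_pos'],s['eef_rot'])
m=(F[...,2]>.032)&(F[...,2]<.046);m[235:]=0
for c in comps(m,1500):
    p=F[c];(x,y),wh,a=cv2.minAreaRect((p[:,:2]*1000).astype(np.float32));print(len(p),p.mean(0).round(4),np.round([x,y,*wh,a],1))
E
cat >> look.py <<'E'
import sys
plan(s,*map(float,sys.argv[1:5]))
d=arm.get_image('top');cv2.imwrite(f"pics/{sys.argv[5]}.png",cv2.resize(d['image'][130:290,130:410],(800,457),interpolation=cv2.INTER_CUBIC))
E
python3 look.py .518 .078 .012 30.3 top1
```

```text
7498 [0.5122 0.0744 0.0388] [515.   76.2 108.7  52.1  29.8]
6128 [0.4555 0.1954 0.0386] [460.9 199.5  98.5  51.8  13. ]
pos [0.5182 0.0773 0.1674] yaw -149.45 turn 0.25 shift now [ -0.2   0.7 155.4] after turn [ -0.2   0.7 155.4] tilt 0.02
```

View pics/top1.png

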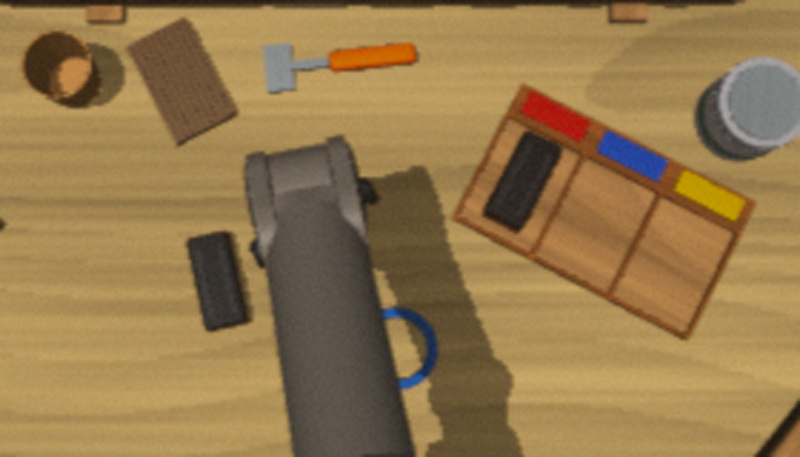

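Block C lies square in the red bay, centre (523,180) in the crop. The wrist puts block A where the fixed cameras did, so I'm going down to it.

apply_moves([
  {"grip":85,"tx":0,"ty":0,"tz":40,"turn":0.5},
  {"grip":85,"tx":0,"ty":0,"tz":40,"turn":0},
  {"grip":85,"tx":0,"ty":0,"tz":40,"turn":0},
  {"grip":85,"tx":0,"ty":0,"tz":25,"turn":0},
  {"grip":85,"tx":0,"ty":0,"tz":10,"turn":0},
  {"grip":40,"tx":0,"ty":0,"tz":0,"turn":0},
  {"grip":40,"tx":0,"ty":0,"tz":0,"turn":0},
  {"grip":40,"tx":0,"ty":0,"tz":0,"turn":0},
  {"grip":40,"tx":0,"ty":0,"tz":0,"turn":0},
  {"grip":40,"tx":0,"ty":0,"tz":0,"turn":0},
  {"grip":40,"tx":0,"ty":0,"tz":0,"turn":0},
  {"grip":40,"tx":0,"ty":0,"tz":0,"turn":0},
])

```text
t: 13.65
tool_pos: [0.5195, 0.0778, 0.0138]
eef_rot: [0.002, -0.259, 0.966, 0.0]
ft_force: [-1.6, 0.4, 7.4]
width: 0.0507
gripper_force: 64.7
```

apply_moves([
  {"grip":40,"tx":0,"ty":0,"tz":1,"turn":0},
  {"grip":40,"tx":-8.7,"ty":-5,"tz":0,"turn":0},
  {"grip":40,"tx":-8.7,"ty":-5,"tz":0,"turn":0},
  {"grip":40,"tx":-8.7,"ty":-5,"tz":0,"turn":0},
])

```text
t: 14.05
tool_pos: [0.5486, 0.0777, 0.0138]
eef_rot: [0.0, -0.259, 0.966, 0.0]
ft_force: [-7.6, -0.9, 22.3]
width: 0.0507
gripper_force: 66.4
```

apply_moves([
  {"grip":40,"tx":-8.7,"ty":-5,"tz":0,"turn":0},
])

```text
t: 14.15
tool_pos: [0.5587, 0.0777, 0.0137]
eef_rot: [0.0, -0.259, 0.966, 0.0]
ft_force: [-7.5, -1.0, 20.9]
width: 0.0507
gripper_force: 66.3
```

apply_moves([
  {"grip":40,"tx":0,"ty":0,"tz":0,"turn":0},
  {"grip":40,"tx":0,"ty":0,"tz":0,"turn":0},
])

```text
t: 14.35
tool_pos: [0.561, 0.0777, 0.0138]
eef_rot: [0.003, -0.258, 0.966, -0.0]
ft_force: [-0.6, -1.2, 11.8]
width: 0.051
gripper_force: 65.3
```

apply_moves([
  {"grip":40,"tx":8.7,"ty":5,"tz":0,"turn":0},
  {"grip":40,"tx":8.7,"ty":5,"tz":0,"turn":0},
  {"grip":40,"tx":8.7,"ty":5,"tz":0,"turn":0},
])

```text
t: 14.65
tool_pos: [0.532, 0.0782, 0.0138]
eef_rot: [0.004, -0.259, 0.966, -0.0]
ft_force: [2.5, 0.8, 9.1]
width: 0.0505
gripper_force: 65.0
```

apply_moves([
  {"grip":40,"tx":0,"ty":0,"tz":1.5,"turn":0},
  {"grip":40,"tx":8.7,"ty":5,"tz":0,"turn":0},
  {"grip":40,"tx":8.7,"ty":5,"tz":0,"turn":0},
])

```text
t: 14.95
tool_pos: [0.5151, 0.0788, 0.0138]
eef_rot: [0.007, -0.258, 0.966, -0.0]
ft_force: [6.9, 0.3, 19.3]
width: 0.0513
gripper_force: 66.0
```

apply_moves([
  {"grip":40,"tx":8.7,"ty":5,"tz":0,"turn":0},
])

```text
t: 15.05
tool_pos: [0.5051, 0.0788, 0.0137]
eef_rot: [0.007, -0.258, 0.966, -0.0]
ft_force: [6.6, 0.9, 19.6]
width: 0.0513
gripper_force: 66.1
```

apply_moves([
  {"grip":40,"tx":-8.7,"ty":-5,"tz":0,"turn":0},
  {"grip":40,"tx":-8.7,"ty":-5,"tz":0,"turn":0},
  {"grip":40,"tx":-8.7,"ty":-5,"tz":0,"turn":0},
])

```text
t: 15.35
tool_pos: [0.5281, 0.0777, 0.0137]
eef_rot: [0.0, -0.259, 0.966, 0.001]
ft_force: [-14.7, -1.9, 42.2]
width: 0.0509
gripper_force: 68.9
```

Consistently 0.30–0.33, so block A is medium and goes to yellow.

apply_moves([
  {"grip":40,"tx":0,"ty":0,"tz":-10,"turn":0},
  {"grip":40,"tx":0,"ty":0,"tz":-30,"turn":0},
  {"grip":40,"tx":0,"ty":0,"tz":-45,"turn":0},
  {"grip":40,"tx":0,"ty":0,"tz":-45,"turn":0},
  {"grip":40,"tx":15,"ty":-22,"tz":0,"turn":0},
  {"grip":40,"tx":25,"ty":-36,"tz":0,"turn":0},
  {"grip":40,"tx":25,"ty":-36,"tz":0,"turn":0},
  {"grip":40,"tx":25,"ty":-36,"tz":0,"turn":0},
  {"grip":40,"tx":25,"ty":-36,"tz":0,"turn":0},
  {"grip":40,"tx":25,"ty":-36,"tz":0,"turn":0},
  {"grip":40,"tx":25,"ty":-36,"tz":0,"turn":0},
  {"grip":40,"tx":25,"ty":-36,"tz":0,"turn":0},
])

```text
t: 16.55
tool_pos: [0.4998, -0.2561, 0.1399]
eef_rot: [0.0, -0.259, 0.966, 0.0]
ft_force: [0.6, 0.1, -3.1]
width: 0.0509
gripper_force: 63.7
```

apply_moves([
  {"grip":40,"tx":25,"ty":-36,"tz":0,"turn":0},
  {"grip":40,"tx":25,"ty":-36,"tz":0,"turn":0},
  {"grip":40,"tx":13,"ty":-12,"tz":0,"turn":0},
  {"grip":40,"tx":0,"ty":0,"tz":0,"turn":7.2},
  {"grip":40,"tx":0,"ty":0,"tz":0,"turn":7.2},
  {"grip":40,"tx":0,"ty":0,"tz":0,"turn":7.2},
  {"grip":40,"tx":0,"ty":0,"tz":0,"turn":7.2},
  {"grip":40,"tx":0,"ty":0,"tz":0,"turn":7.2},
  {"grip":40,"tx":0,"ty":0,"tz":0,"turn":7.2},
  {"grip":40,"tx":0,"ty":0,"tz":0,"turn":7.2},
  {"grip":40,"tx":0,"ty":0,"tz":0,"turn":7.4},
  {"grip":40,"tx":0,"ty":0,"tz":0,"turn":0},
])

```text
t: 17.75
tool_pos: [0.4878, -0.3583, 0.1395]
eef_rot: [-0.0, 0.241, 0.971, 0.0]
ft_force: [-0.4, -0.1, -2.0]
width: 0.0506
gripper_force: 63.8
```

```bash
cat > held.py <<'E'
from h import *;from workcell import arm
import sys
s=arm.observe();plan(s,*map(float,sys.argv[1:5]))
d=arm.get_image('wrist');F=wristcloud(d,s['tool_pos'],s['eef_rot'])
w,a,b,c=s['eef_rot'];R=Rn.from_quat([a,b,c,w])
B=R.inv().apply((F[60:230,205:320].reshape(-1,3)-s['tool_pos']));B=B[(B[:,2]<0)]
print("top z",np.median(B[:,2]),"far x",np.percentile(B[:,0],99.5),s['ft_force'])
cv2.imwrite(f"pics/{sys.argv[5]}.png",d['image'])
E
python3 held.py .490 -.358 .03 -27.9 w2
```

```text
pos [ 0.4878 -0.3583  0.1395] yaw 152.16 turn 0.06 shift now [ -1.9   1.3 109.5] after turn [ -1.9   1.3 109.5] tilt 0.04
top z -0.025186119697550392 far x 0.05948341866444842 [-0.37407817 -0.05115388 -1.95618556]
```

View pics/w2.png

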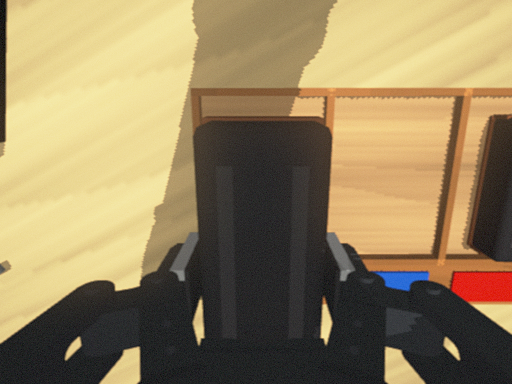

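The block sits between the yellow bay's walls (columns 197 and 330, block centred at 262), and the red-bay block is still in place at right. Lowering.

apply_moves([
  {"grip":40,"tx":-4,"ty":1,"tz":0,"turn":0},
  {"grip":40,"tx":0,"ty":0,"tz":35,"turn":0},
  {"grip":40,"tx":0,"ty":0,"tz":35,"turn":0},
  {"grip":40,"tx":0,"ty":0,"tz":25,"turn":0},
  {"grip":40,"tx":0,"ty":0,"tz":15,"turn":0},
  {"grip":40,"tx":0,"ty":0,"tz":8,"turn":0},
  {"grip":40,"tx":0,"ty":0,"tz":1,"turn":0},
  {"grip":40,"tx":0,"ty":0,"tz":1,"turn":0},
  {"grip":40,"tx":0,"ty":0,"tz":0,"turn":0},
])

```text
t: 18.7
tool_pos: [0.4928, -0.3605, 0.0207]
eef_rot: [0.001, 0.24, 0.971, -0.0]
ft_force: [-0.1, 0.4, -2.1]
width: 0.0509
gripper_force: 63.7
```

apply_moves([
  {"grip":40,"tx":0,"ty":0,"tz":1,"turn":0},
  {"grip":40,"tx":0,"ty":0,"tz":0,"turn":0},
])

```text
t: 18.9
tool_pos: [0.4924, -0.3601, 0.0191]
eef_rot: [0.0, 0.24, 0.971, -0.0]
ft_force: [0.6, -0.0, -3.4]
width: 0.0505
gripper_force: 63.7
```

apply_moves([
  {"grip":40,"tx":0,"ty":0,"tz":0.7,"turn":0},
  {"grip":40,"tx":0,"ty":0,"tz":0,"turn":0},
])

```text
t: 19.1
tool_pos: [0.4924, -0.3601, 0.0188]
eef_rot: [0.0, 0.24, 0.971, 0.0]
ft_force: [-1.8, 1.3, 4.4]
width: 0.0506
gripper_force: 64.5
```

apply_moves([
  {"grip":40,"tx":0,"ty":0,"tz":0.5,"turn":0},
  {"grip":40,"tx":0,"ty":0,"tz":0,"turn":0},
])

```text
t: 19.3
tool_pos: [0.4925, -0.3602, 0.0188]
eef_rot: [0.001, 0.24, 0.971, 0.0]
ft_force: [-2.7, 3.4, 10.3]
width: 0.0509
gripper_force: 65.2
```

apply_moves([
  {"grip":61,"tx":0,"ty":0,"tz":0,"turn":0},
  {"grip":61,"tx":0,"ty":0,"tz":0,"turn":0},
  {"grip":61,"tx":0,"ty":0,"tz":-5,"turn":0},
  {"grip":61,"tx":0,"ty":0,"tz":-25,"turn":0},
  {"grip":61,"tx":0,"ty":0,"tz":-45,"turn":0},
  {"grip":85,"tx":0,"ty":0,"tz":-45,"turn":0},
  {"grip":85,"tx":13,"ty":23,"tz":-30,"turn":0},
  {"grip":85,"tx":23,"ty":39,"tz":0,"turn":0},
  {"grip":85,"tx":23,"ty":39,"tz":0,"turn":0},
  {"grip":85,"tx":23,"ty":39,"tz":0,"turn":0},
  {"grip":85,"tx":23,"ty":39,"tz":0,"turn":0},
  {"grip":85,"tx":23,"ty":39,"tz":0,"turn":0},
])

```text
t: 20.5
tool_pos: [0.4802, -0.1058, 0.1678]
eef_rot: [0.0, 0.24, 0.971, 0.0]
ft_force: [0.6, 0.2, -0.1]
width: 0.0849
gripper_force: 0.0
```

apply_moves([
  {"grip":85,"tx":23,"ty":39,"tz":0,"turn":0},
  {"grip":85,"tx":23,"ty":39,"tz":0,"turn":0},
  {"grip":85,"tx":23,"ty":39,"tz":0,"turn":0},
  {"grip":85,"tx":23,"ty":39,"tz":0,"turn":0},
  {"grip":85,"tx":23,"ty":39,"tz":0,"turn":0},
  {"grip":85,"tx":23,"ty":39,"tz":0,"turn":0},
  {"grip":85,"tx":18,"ty":33,"tz":0,"turn":-8.2},
  {"grip":85,"tx":0,"ty":0,"tz":0,"turn":-8.2},
  {"grip":85,"tx":0,"ty":0,"tz":0,"turn":-8.2},
  {"grip":85,"tx":0,"ty":0,"tz":0,"turn":-8.2},
  {"grip":85,"tx":0,"ty":0,"tz":0,"turn":-8.2},
  {"grip":85,"tx":0,"ty":0,"tz":0,"turn":0},
])

```text
t: 21.7
tool_pos: [0.4671, 0.2013, 0.1677]
eef_rot: [0.0, -0.115, 0.993, 0.0]
ft_force: [0.6, -0.5, 0.1]
width: 0.085
gripper_force: 0.0
```

```bash
python3 look.py .4675 .2015 .012 13.1 top2
```

```text
7377 [0.4615 0.2005 0.0388] [464.9 201.3 107.5  52.1  13.2]
pos [0.4671 0.2013 0.1677] yaw -166.74 turn 0.16 shift now [ -0.4   0.  155.7] after turn [ -0.4   0.  155.7] tilt 0.02
```

apply_moves([
  {"grip":85,"tx":0,"ty":0,"tz":40,"turn":0},
  {"grip":85,"tx":0,"ty":0,"tz":40,"turn":0},
  {"grip":85,"tx":0,"ty":0,"tz":40,"turn":0},
  {"grip":85,"tx":0,"ty":0,"tz":25,"turn":0},
  {"grip":85,"tx":0,"ty":0,"tz":10,"turn":0},
  {"grip":40,"tx":0,"ty":0,"tz":0,"turn":0},
  {"grip":40,"tx":0,"ty":0,"tz":0,"turn":0},
  {"grip":40,"tx":0,"ty":0,"tz":0,"turn":0},
  {"grip":40,"tx":0,"ty":0,"tz":0,"turn":0},
  {"grip":40,"tx":0,"ty":0,"tz":0,"turn":0},
  {"grip":40,"tx":0,"ty":0,"tz":0,"turn":0},
  {"grip":40,"tx":0,"ty":0,"tz":0,"turn":0},
])

```text
t: 23.0
tool_pos: [0.4682, 0.2021, 0.0141]
eef_rot: [0.001, -0.115, 0.993, 0.001]
ft_force: [-1.3, -0.4, 7.9]
width: 0.0511
gripper_force: 64.0
```

apply_moves([
  {"grip":40,"tx":0,"ty":0,"tz":1,"turn":0},
  {"grip":40,"tx":-9.7,"ty":-2.3,"tz":0,"turn":0},
  {"grip":40,"tx":-9.7,"ty":-2.3,"tz":0,"turn":0},
  {"grip":40,"tx":-9.7,"ty":-2.3,"tz":0,"turn":0},
])

```text
t: 23.4
tool_pos: [0.493, 0.2024, 0.014]
eef_rot: [-0.003, -0.116, 0.993, 0.001]
ft_force: [-18.9, -0.6, 33.9]
width: 0.0511
gripper_force: 67.4
```

apply_moves([
  {"grip":40,"tx":-9.7,"ty":-2.3,"tz":0,"turn":0},
])

```text
t: 23.5
tool_pos: [0.5033, 0.2024, 0.014]
eef_rot: [-0.003, -0.116, 0.993, 0.001]
ft_force: [-18.5, -0.4, 34.2]
width: 0.051
gripper_force: 67.3
```

apply_moves([
  {"grip":40,"tx":9.7,"ty":2.3,"tz":0,"turn":0},
  {"grip":40,"tx":9.7,"ty":2.3,"tz":0,"turn":0},
  {"grip":40,"tx":9.7,"ty":2.3,"tz":0,"turn":0},
])

```text
t: 23.8
tool_pos: [0.4811, 0.2029, 0.0141]
eef_rot: [0.005, -0.115, 0.993, 0.001]
ft_force: [6.1, 0.7, 7.5]
width: 0.0507
gripper_force: 63.9
```

B reads 0.5–0.6, which clashes with A's 0.31, so A and B need a closer comparison. Next I'll test B slower with a firm press, including a stopped reading.

apply_moves([
  {"grip":40,"tx":4.9,"ty":1.1,"tz":1,"turn":0},
  {"grip":40,"tx":4.9,"ty":1.1,"tz":0,"turn":0},
  {"grip":40,"tx":4.9,"ty":1.1,"tz":0,"turn":0},
  {"grip":40,"tx":4.9,"ty":1.1,"tz":0,"turn":0},
])

```text
t: 24.2
tool_pos: [0.4635, 0.2038, 0.0141]
eef_rot: [0.007, -0.115, 0.993, 0.002]
ft_force: [8.1, 1.7, 14.0]
width: 0.0508
gripper_force: 64.7
```

apply_moves([
  {"grip":40,"tx":4.9,"ty":1.1,"tz":0,"turn":0},
])

```text
t: 24.3
tool_pos: [0.4585, 0.2038, 0.0141]
eef_rot: [0.007, -0.115, 0.993, 0.002]
ft_force: [7.9, 1.5, 14.0]
width: 0.051
gripper_force: 64.8
```

apply_moves([
  {"grip":40,"tx":0,"ty":0,"tz":0,"turn":0},
])

```text
t: 24.4
tool_pos: [0.4577, 0.2038, 0.0141]
eef_rot: [0.006, -0.115, 0.993, 0.002]
ft_force: [5.4, 1.3, 16.2]
width: 0.0506
gripper_force: 64.9
```

apply_moves([
  {"grip":40,"tx":-4.9,"ty":-1.1,"tz":0,"turn":0},
  {"grip":40,"tx":-4.9,"ty":-1.1,"tz":0,"turn":0},
  {"grip":40,"tx":-4.9,"ty":-1.1,"tz":0,"turn":0},
  {"grip":40,"tx":-4.9,"ty":-1.1,"tz":0,"turn":0},
])

```text
t: 24.8
tool_pos: [0.4639, 0.2032, 0.0136]
eef_rot: [-0.007, -0.117, 0.993, 0.001]
ft_force: [-35.3, -0.5, 61.7]
width: 0.0506
gripper_force: 71.2
```

apply_moves([
  {"grip":40,"tx":0,"ty":0,"tz":0,"turn":0},
])

```text
t: 24.9
tool_pos: [0.4656, 0.2031, 0.0137]
eef_rot: [-0.006, -0.116, 0.993, 0.001]
ft_force: [-27.7, -0.6, 55.2]
width: 0.0507
gripper_force: 70.4
```

apply_moves([
  {"grip":40,"tx":1.8,"ty":-7.8,"tz":-0.5,"turn":0},
  {"grip":40,"tx":1.8,"ty":-7.8,"tz":0,"turn":0},
  {"grip":40,"tx":1.8,"ty":-7.8,"tz":0,"turn":0},
  {"grip":40,"tx":1.8,"ty":-7.8,"tz":0,"turn":0},
])

```text
t: 25.3
tool_pos: [0.4751, 0.1733, 0.0138]
eef_rot: [0.004, -0.116, 0.993, 0.003]
ft_force: [0.3, 7.4, 12.1]
width: 0.0508
gripper_force: 65.2
```

apply_moves([
  {"grip":40,"tx":-1.8,"ty":7.8,"tz":0,"turn":0},
  {"grip":40,"tx":-1.8,"ty":7.8,"tz":0,"turn":0},
  {"grip":40,"tx":-1.8,"ty":7.8,"tz":0,"turn":0},
])

```text
t: 25.6
tool_pos: [0.4748, 0.1895, 0.0138]
eef_rot: [0.002, -0.112, 0.994, -0.001]
ft_force: [0.2, -14.6, 25.7]
width: 0.0509
gripper_force: 66.8
```

apply_moves([
  {"grip":40,"tx":0,"ty":0,"tz":-2,"turn":0},
  {"grip":61,"tx":0,"ty":0,"tz":0,"turn":0},
  {"grip":70,"tx":0,"ty":0,"tz":0,"turn":0},
])

```text
t: 25.9
tool_pos: [0.472, 0.1938, 0.0133]
eef_rot: [0.0, -0.115, 0.993, 0.0]
ft_force: [-0.2, -0.4, -0.5]
width: 0.0696
gripper_force: 0.0
```

B is steady at 0.50 along both axes: medium. C at 0.77 is coarse, so A (0.31) should be the fine one. I'll fetch A back and retest it before deciding.

apply_moves([
  {"grip":70,"tx":0,"ty":0,"tz":-25,"turn":0},
  {"grip":70,"tx":0,"ty":0,"tz":-45,"turn":0},
  {"grip":70,"tx":0,"ty":0,"tz":-45,"turn":0},
  {"grip":61,"tx":4,"ty":-22,"tz":0,"turn":0},
  {"grip":61,"tx":9,"ty":-45,"tz":0,"turn":0},
  {"grip":61,"tx":9,"ty":-45,"tz":0,"turn":0},
  {"grip":61,"tx":9,"ty":-45,"tz":0,"turn":0},
  {"grip":61,"tx":9,"ty":-45,"tz":0,"turn":0},
  {"grip":61,"tx":9,"ty":-45,"tz":0,"turn":0},
  {"grip":61,"tx":9,"ty":-45,"tz":0,"turn":0},
  {"grip":61,"tx":9,"ty":-45,"tz":0,"turn":0},
  {"grip":61,"tx":9,"ty":-45,"tz":0,"turn":0},
])

```text
t: 27.1
tool_pos: [0.485, -0.1974, 0.1279]
eef_rot: [0.0, -0.115, 0.993, 0.0]
ft_force: [0.9, 0.9, -0.9]
width: 0.0611
gripper_force: 0.0
```

apply_moves([
  {"grip":61,"tx":9,"ty":-45,"tz":0,"turn":0},
  {"grip":61,"tx":9,"ty":-45,"tz":0,"turn":0},
  {"grip":61,"tx":9,"ty":-45,"tz":0,"turn":0},
  {"grip":61,"tx":3,"ty":-27,"tz":0,"turn":0},
  {"grip":61,"tx":0,"ty":0,"tz":0,"turn":8.2},
  {"grip":61,"tx":0,"ty":0,"tz":0,"turn":8.2},
  {"grip":61,"tx":0,"ty":0,"tz":0,"turn":8.2},
  {"grip":61,"tx":0,"ty":0,"tz":0,"turn":8.2},
  {"grip":61,"tx":0,"ty":0,"tz":0,"turn":8.2},
  {"grip":61,"tx":0,"ty":0,"tz":0,"turn":0},
])

```text
t: 28.1
tool_pos: [0.493, -0.3599, 0.1274]
eef_rot: [-0.0, 0.24, 0.971, 0.0]
ft_force: [-0.2, 1.4, 0.8]
width: 0.0612
gripper_force: 0.0
```

```bash
python3 look.py .4925 -.3602 .0188 -27.9 top3
```

```text
8873 [ 0.4782 -0.3529  0.0438] [ 481.  -354.5   52.2   91.6   62. ]
pos [ 0.493  -0.3599  0.1274] yaw 152.17 turn 0.07 shift now [  0.2  -0.5 108.6] after turn [  0.2  -0.5 108.6] tilt 0.05
```

apply_moves([
  {"grip":61,"tx":0,"ty":0,"tz":40,"turn":0},
  {"grip":61,"tx":0,"ty":0,"tz":35,"turn":0},
  {"grip":61,"tx":0,"ty":0,"tz":22,"turn":0},
  {"grip":61,"tx":0,"ty":0,"tz":10,"turn":0},
  {"grip":40,"tx":0,"ty":0,"tz":0,"turn":0},
  {"grip":40,"tx":0,"ty":0,"tz":0,"turn":0},
  {"grip":40,"tx":0,"ty":0,"tz":0,"turn":0},
  {"grip":40,"tx":0,"ty":0,"tz":0,"turn":0},
  {"grip":40,"tx":0,"ty":0,"tz":-25,"turn":0},
  {"grip":40,"tx":0,"ty":0,"tz":-35,"turn":0},
  {"grip":40,"tx":0,"ty":0,"tz":-40,"turn":0},
])

```text
t: 29.3
tool_pos: [0.4924, -0.3598, 0.1217]
eef_rot: [-0.001, 0.24, 0.971, 0.0]
ft_force: [0.7, -0.0, -3.8]
width: 0.0505
gripper_force: 66.1
```

apply_moves([
  {"grip":40,"tx":10,"ty":21,"tz":0,"turn":0},
  {"grip":40,"tx":19,"ty":42,"tz":0,"turn":0},
  {"grip":40,"tx":19,"ty":42,"tz":0,"turn":0},
  {"grip":40,"tx":19,"ty":42,"tz":0,"turn":0},
  {"grip":40,"tx":19,"ty":42,"tz":0,"turn":0},
  {"grip":40,"tx":19,"ty":42,"tz":0,"turn":0},
  {"grip":40,"tx":19,"ty":42,"tz":0,"turn":0},
  {"grip":40,"tx":19,"ty":42,"tz":0,"turn":0},
  {"grip":40,"tx":19,"ty":42,"tz":0,"turn":0},
  {"grip":40,"tx":10,"ty":21,"tz":0,"turn":0},
  {"grip":40,"tx":0,"ty":0,"tz":0,"turn":0},
])

```text
t: 30.4
tool_pos: [0.5174, 0.0594, 0.1213]
eef_rot: [0.0, 0.236, 0.972, 0.001]
ft_force: [1.0, 0.1, -2.8]
width: 0.0509
gripper_force: 66.3
```

apply_moves([
  {"grip":40,"tx":0,"ty":0,"tz":40,"turn":0},
  {"grip":40,"tx":0,"ty":0,"tz":35,"turn":0},
  {"grip":40,"tx":0,"ty":0,"tz":20,"turn":0},
  {"grip":40,"tx":0,"ty":0,"tz":9,"turn":0},
  {"grip":40,"tx":0,"ty":0,"tz":2,"turn":0},
  {"grip":40,"tx":0,"ty":0,"tz":1,"turn":0},
  {"grip":40,"tx":0,"ty":0,"tz":1,"turn":0},
  {"grip":40,"tx":0,"ty":0,"tz":0,"turn":0},
])

```text
t: 31.2
tool_pos: [0.5182, 0.0539, 0.0143]
eef_rot: [0.001, 0.24, 0.971, 0.001]
ft_force: [-1.1, -1.2, 4.4]
width: 0.0509
gripper_force: 66.9
```

apply_moves([
  {"grip":40,"tx":0,"ty":0,"tz":1,"turn":0},
  {"grip":40,"tx":0,"ty":0,"tz":0,"turn":0},
])

```text
t: 31.4
tool_pos: [0.5182, 0.054, 0.0143]
eef_rot: [0.001, 0.24, 0.971, 0.001]
ft_force: [-4.5, -1.1, 20.3]
width: 0.0506
gripper_force: 69.0
```

apply_moves([
  {"grip":40,"tx":3.7,"ty":7.1,"tz":0,"turn":0},
  {"grip":40,"tx":3.7,"ty":7.1,"tz":0,"turn":0},
  {"grip":40,"tx":3.7,"ty":7.1,"tz":0,"turn":0},
])

```text
t: 31.7
tool_pos: [0.5199, 0.0772, 0.0143]
eef_rot: [0.003, 0.241, 0.971, 0.001]
ft_force: [0.0, -4.9, 13.3]
width: 0.051
gripper_force: 68.2
```

apply_moves([
  {"grip":40,"tx":-3.7,"ty":-7.1,"tz":0,"turn":0},
  {"grip":40,"tx":-3.7,"ty":-7.1,"tz":0,"turn":0},
  {"grip":40,"tx":-3.7,"ty":-7.1,"tz":0,"turn":0},
])

```text
t: 32.0
tool_pos: [0.52, 0.0564, 0.0143]
eef_rot: [0.002, 0.239, 0.971, 0.002]
ft_force: [-0.0, 5.8, 13.3]
width: 0.0508
gripper_force: 68.2
```

apply_moves([
  {"grip":40,"tx":-7,"ty":3.7,"tz":0,"turn":0},
  {"grip":40,"tx":-7,"ty":3.7,"tz":0,"turn":0},
  {"grip":40,"tx":-7,"ty":3.7,"tz":0,"turn":0},
])

```text
t: 32.3
tool_pos: [0.5412, 0.0546, 0.0143]
eef_rot: [-0.0, 0.24, 0.971, 0.001]
ft_force: [-6.7, 0.6, 20.3]
width: 0.051
gripper_force: 69.3
```

apply_moves([
  {"grip":40,"tx":7,"ty":-3.7,"tz":0,"turn":0},
  {"grip":40,"tx":7,"ty":-3.7,"tz":0,"turn":0},
  {"grip":40,"tx":7,"ty":-3.7,"tz":0,"turn":0},
])

```text
t: 32.6
tool_pos: [0.5211, 0.0545, 0.0144]
eef_rot: [0.004, 0.24, 0.971, 0.002]
ft_force: [2.7, 0.2, 7.8]
width: 0.0508
gripper_force: 67.8
```

apply_moves([
  {"grip":40,"tx":0,"ty":0,"tz":2,"turn":0},
  {"grip":40,"tx":-8.8,"ty":4.7,"tz":0,"turn":0},
  {"grip":40,"tx":-8.8,"ty":4.7,"tz":0,"turn":0},
  {"grip":40,"tx":-8.8,"ty":4.7,"tz":0,"turn":0},
])

```text
t: 33.0
tool_pos: [0.5475, 0.055, 0.0142]
eef_rot: [-0.0, 0.24, 0.971, 0.002]
ft_force: [-14.1, 1.6, 43.9]
width: 0.0507
gripper_force: 72.0
```

apply_moves([
  {"grip":40,"tx":0,"ty":0,"tz":0,"turn":0},
  {"grip":40,"tx":0,"ty":0,"tz":0,"turn":0},
  {"grip":40,"tx":0,"ty":0,"tz":0,"turn":0},
])

```text
t: 33.3
tool_pos: [0.5499, 0.0549, 0.0142]
eef_rot: [0.002, 0.24, 0.971, 0.002]
ft_force: [-6.7, 2.4, 35.1]
width: 0.0507
gripper_force: 71.2
```

```bash
python3 -c "
from h import *;from workcell import arm
s=arm.observe();plan(s,.539,-.265,.03,-27.9);print(s['ft_force'],s['wrist_torque'],s['tau'])"
```

```text
pos [0.5499 0.0549 0.0142] yaw 152.19 turn 0.09 shift now [-139.7 -288.   -16.8] after turn [-140.2 -287.7  -16.8] tilt 0.35
[-6.70451173  2.42630383 35.08236573] [-0.32587893  2.03899766 -0.0852535 ] [  1.03452533 -36.59013748   5.80282241 -12.48517781  -0.3637157
  -2.63925232   0.06727127]
```

The ordering is clear and repeatable: C 0.78, B 0.50, A 0.31 (0.18 stopped). A is therefore the fine block and goes to blue, and B goes to yellow.

apply_moves([
  {"grip":40,"tx":0,"ty":0,"tz":-10,"turn":0},
  {"grip":40,"tx":0,"ty":0,"tz":-35,"turn":0},
  {"grip":40,"tx":0,"ty":0,"tz":-45,"turn":0},
  {"grip":40,"tx":0,"ty":0,"tz":-35,"turn":0},
  {"grip":40,"tx":-20,"ty":-41,"tz":0,"turn":0},
  {"grip":40,"tx":-20,"ty":-41,"tz":0,"turn":0},
  {"grip":40,"tx":-20,"ty":-41,"tz":0,"turn":0},
  {"grip":40,"tx":-20,"ty":-41,"tz":0,"turn":0},
  {"grip":40,"tx":-20,"ty":-41,"tz":0,"turn":0},
  {"grip":40,"tx":-20,"ty":-41,"tz":0,"turn":0},
  {"grip":40,"tx":-20,"ty":-41,"tz":0,"turn":0},
  {"grip":40,"tx":0,"ty":0,"tz":0,"turn":0},
])

```text
t: 34.5
tool_pos: [0.5347, -0.2737, 0.1363]
eef_rot: [0.001, 0.245, 0.969, -0.003]
ft_force: [-0.5, -0.1, -2.8]
width: 0.0507
gripper_force: 66.3
```

```bash
python3 held.py .539 -.265 .03 -27.9 w3
```

```text
pos [ 0.5347 -0.2737  0.1363] yaw 151.61 turn -0.49 shift now [  0.8  10.2 106.2] after turn [  0.7  10.2 106.2] tilt 0.35
top z -0.024458151631811097 far x 0.058694820464404995 [-0.46215249 -0.07963359 -2.81268356]
```

View pics/w3.png

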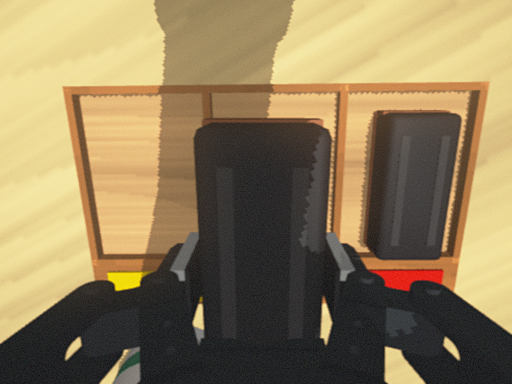

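The blue bay's walls are at columns 208 and 343, the block is centred at 263, so 10 mm along +y is needed; the yellow bay is empty and the red block sits in place. Lowering.

apply_moves([
  {"grip":40,"tx":-1,"ty":10,"tz":0,"turn":0},
  {"grip":40,"tx":0,"ty":0,"tz":35,"turn":0},
  {"grip":40,"tx":0,"ty":0,"tz":35,"turn":0},
  {"grip":40,"tx":0,"ty":0,"tz":25,"turn":0},
  {"grip":40,"tx":0,"ty":0,"tz":13,"turn":0},
  {"grip":40,"tx":0,"ty":0,"tz":6,"turn":0},
  {"grip":40,"tx":0,"ty":0,"tz":0,"turn":0},
  {"grip":40,"tx":0,"ty":0,"tz":0,"turn":0},
])

```text
t: 35.35
tool_pos: [0.5437, -0.2564, 0.0221]
eef_rot: [0.001, 0.24, 0.971, -0.0]
ft_force: [-0.4, -0.6, -3.1]
width: 0.0507
gripper_force: 66.3
```

```bash
python3 -c "
from h import *;from workcell import arm
s=arm.observe();plan(s,.5405,-.266,.0192,-27.9);print(s['ft_force'])"
```

```text
pos [ 0.5437 -0.2564  0.0221] yaw 152.23 turn 0.13 shift now [-1.7 -9.9  2.9] after turn [-1.7 -9.9  2.9] tilt 0.11
[-0.42947803 -0.64994581 -3.13541816]
```

apply_moves([
  {"grip":40,"tx":-2,"ty":-10,"tz":0,"turn":0},
  {"grip":40,"tx":0,"ty":0,"tz":0,"turn":0},
  {"grip":40,"tx":0,"ty":0,"tz":1,"turn":0},
  {"grip":40,"tx":0,"ty":0,"tz":1,"turn":0},
  {"grip":40,"tx":0,"ty":0,"tz":0.5,"turn":0},
  {"grip":40,"tx":0,"ty":0,"tz":0,"turn":0},
])

```text
t: 35.95
tool_pos: [0.5399, -0.2665, 0.0194]
eef_rot: [0.0, 0.24, 0.971, 0.0]
ft_force: [-1.5, 0.2, 7.5]
width: 0.0507
gripper_force: 67.5
```

apply_moves([
  {"grip":40,"tx":0,"ty":0,"tz":0.7,"turn":0},
  {"grip":40,"tx":0,"ty":0,"tz":0,"turn":0},
])

```text
t: 36.15
tool_pos: [0.5399, -0.2665, 0.0193]
eef_rot: [0.0, 0.24, 0.971, 0.0]
ft_force: [-4.2, 2.6, 14.1]
width: 0.0509
gripper_force: 68.4
```

apply_moves([
  {"grip":61,"tx":0,"ty":0,"tz":0,"turn":0},
  {"grip":61,"tx":0,"ty":0,"tz":0,"turn":0},
  {"grip":61,"tx":0,"ty":0,"tz":-5,"turn":0},
  {"grip":61,"tx":0,"ty":0,"tz":-25,"turn":0},
  {"grip":61,"tx":0,"ty":0,"tz":-45,"turn":0},
  {"grip":85,"tx":0,"ty":0,"tz":-45,"turn":0},
  {"grip":85,"tx":15,"ty":20,"tz":-30,"turn":0},
  {"grip":85,"tx":27,"ty":37,"tz":0,"turn":0},
  {"grip":85,"tx":27,"ty":37,"tz":0,"turn":0},
  {"grip":85,"tx":27,"ty":37,"tz":0,"turn":0},
  {"grip":85,"tx":27,"ty":37,"tz":0,"turn":0},
  {"grip":85,"tx":27,"ty":37,"tz":0,"turn":0},
])

```text
t: 37.35
tool_pos: [0.5022, -0.0132, 0.1681]
eef_rot: [0.0, 0.24, 0.971, 0.0]
ft_force: [1.6, -0.1, 0.1]
width: 0.085
gripper_force: 0.0
```

apply_moves([
  {"grip":85,"tx":27,"ty":37,"tz":0,"turn":0},
  {"grip":85,"tx":27,"ty":37,"tz":0,"turn":0},
  {"grip":85,"tx":27,"ty":37,"tz":0,"turn":0},
  {"grip":85,"tx":27,"ty":37,"tz":0,"turn":0},
  {"grip":85,"tx":17,"ty":23,"tz":0,"turn":0},
  {"grip":85,"tx":0,"ty":0,"tz":0,"turn":-8.2},
  {"grip":85,"tx":0,"ty":0,"tz":0,"turn":-8.2},
  {"grip":85,"tx":0,"ty":0,"tz":0,"turn":-8.2},
  {"grip":85,"tx":0,"ty":0,"tz":0,"turn":-8.2},
  {"grip":85,"tx":0,"ty":0,"tz":0,"turn":-8.2},
  {"grip":85,"tx":0,"ty":0,"tz":0,"turn":0},
  {"grip":85,"tx":0,"ty":0,"tz":0,"turn":0},
])

```text
t: 38.55
tool_pos: [0.4719, 0.1945, 0.1679]
eef_rot: [0.0, -0.113, 0.994, 0.0]
ft_force: [-0.7, -0.2, 0.9]
width: 0.085
gripper_force: 0.0
```

```bash
python3 look.py .472 .194 .012 13.1 top4
```

```text
7375 [0.4668 0.1913 0.0388] [470.1 191.9 107.4  52.1  12.9]
pos [0.4719 0.1945 0.1679] yaw -167.03 turn -0.13 shift now [  0.   -0.5 155.9] after turn [  0.   -0.5 155.9] tilt 0.01
```

apply_moves([
  {"grip":85,"tx":-2,"ty":-2,"tz":40,"turn":0},
  {"grip":85,"tx":0,"ty":0,"tz":40,"turn":0},
  {"grip":85,"tx":0,"ty":0,"tz":40,"turn":0},
  {"grip":85,"tx":0,"ty":0,"tz":25,"turn":0},
  {"grip":85,"tx":0,"ty":0,"tz":10,"turn":0},
  {"grip":40,"tx":0,"ty":0,"tz":0,"turn":0},
  {"grip":40,"tx":0,"ty":0,"tz":0,"turn":0},
  {"grip":40,"tx":0,"ty":0,"tz":0,"turn":0},
  {"grip":40,"tx":0,"ty":0,"tz":0,"turn":0},
  {"grip":40,"tx":0,"ty":0,"tz":0,"turn":0},
  {"grip":40,"tx":0,"ty":0,"tz":0,"turn":0},
])

```text
t: 39.75
tool_pos: [0.4754, 0.1936, 0.0143]
eef_rot: [0.001, -0.115, 0.993, 0.001]
ft_force: [-2.3, -0.8, 7.1]
width: 0.0504
gripper_force: 64.1
```

apply_moves([
  {"grip":40,"tx":0,"ty":0,"tz":-10,"turn":0},
  {"grip":40,"tx":0,"ty":0,"tz":-30,"turn":0},
  {"grip":40,"tx":0,"ty":0,"tz":-45,"turn":0},
  {"grip":40,"tx":0,"ty":0,"tz":-40,"turn":0},
  {"grip":40,"tx":5,"ty":-22,"tz":0,"turn":0},
  {"grip":40,"tx":9,"ty":-45,"tz":0,"turn":0},
  {"grip":40,"tx":9,"ty":-45,"tz":0,"turn":0},
  {"grip":40,"tx":9,"ty":-45,"tz":0,"turn":0},
  {"grip":40,"tx":9,"ty":-45,"tz":0,"turn":0},
  {"grip":40,"tx":9,"ty":-45,"tz":0,"turn":0},
  {"grip":40,"tx":9,"ty":-45,"tz":0,"turn":0},
  {"grip":40,"tx":9,"ty":-45,"tz":0,"turn":0},
])

```text
t: 40.95
tool_pos: [0.4845, -0.152, 0.1385]
eef_rot: [0.0, -0.115, 0.993, 0.0]
ft_force: [0.4, 0.5, -3.1]
width: 0.0507
gripper_force: 63.9
```

apply_moves([
  {"grip":40,"tx":9,"ty":-45,"tz":0,"turn":0},
  {"grip":40,"tx":9,"ty":-45,"tz":0,"turn":0},
  {"grip":40,"tx":9,"ty":-45,"tz":0,"turn":0},
  {"grip":40,"tx":9,"ty":-45,"tz":0,"turn":0},
  {"grip":40,"tx":3,"ty":-25,"tz":0,"turn":8.2},
  {"grip":40,"tx":0,"ty":0,"tz":0,"turn":8.2},
  {"grip":40,"tx":0,"ty":0,"tz":0,"turn":8.2},
  {"grip":40,"tx":0,"ty":0,"tz":0,"turn":8.2},
  {"grip":40,"tx":0,"ty":0,"tz":0,"turn":8.2},
  {"grip":40,"tx":0,"ty":0,"tz":0,"turn":0},
  {"grip":40,"tx":0,"ty":0,"tz":0,"turn":0},
  {"grip":40,"tx":0,"ty":0,"tz":0,"turn":0},
])

```text
t: 42.15
tool_pos: [0.4938, -0.3587, 0.1379]
eef_rot: [0.0, 0.239, 0.971, 0.0]
ft_force: [0.9, -0.3, -2.4]
width: 0.0509
gripper_force: 64.0
```

```bash
python3 held.py .490 -.358 .019 -27.9 w4
```

```text
pos [ 0.4938 -0.3587  0.1379] yaw 152.37 turn 0.27 shift now [  3.7  -1.2 118.9] after turn [  3.7  -1.2 118.9] tilt 0.03
top z -0.024635611723203027 far x 0.06009359512134343 [ 0.87451925 -0.33896195 -2.37707369]
```

apply_moves([
  {"grip":40,"tx":1,"ty":-1,"tz":0,"turn":0.3},
  {"grip":40,"tx":0,"ty":0,"tz":35,"turn":0},
  {"grip":40,"tx":0,"ty":0,"tz":35,"turn":0},
  {"grip":40,"tx":0,"ty":0,"tz":25,"turn":0},
  {"grip":40,"tx":0,"ty":0,"tz":13,"turn":0},
  {"grip":40,"tx":0,"ty":0,"tz":7,"turn":0},
  {"grip":40,"tx":0,"ty":0,"tz":1,"turn":0},
  {"grip":40,"tx":0,"ty":0,"tz":1,"turn":0},
  {"grip":40,"tx":0,"ty":0,"tz":0,"turn":0},
])

```text
t: 43.1
tool_pos: [0.4932, -0.3599, 0.0217]
eef_rot: [0.001, 0.243, 0.97, -0.0]
ft_force: [0.1, -0.7, -1.8]
width: 0.0508
gripper_force: 63.9
```

apply_moves([
  {"grip":40,"tx":0,"ty":0,"tz":1,"turn":0},
  {"grip":40,"tx":0,"ty":0,"tz":0,"turn":0},
])

```text
t: 43.3
tool_pos: [0.4928, -0.3595, 0.0201]
eef_rot: [0.0, 0.243, 0.97, -0.0]
ft_force: [0.3, -0.8, -1.8]
width: 0.0512
gripper_force: 63.9
```

apply_moves([
  {"grip":40,"tx":0,"ty":0,"tz":0.7,"turn":0},
  {"grip":40,"tx":0,"ty":0,"tz":0,"turn":0},
])

```text
t: 43.5
tool_pos: [0.4927, -0.3595, 0.0194]
eef_rot: [0.0, 0.243, 0.97, 0.0]
ft_force: [-0.9, 0.5, 0.4]
width: 0.0508
gripper_force: 64.3
```

apply_moves([
  {"grip":40,"tx":0,"ty":0,"tz":0.4,"turn":0},
  {"grip":61,"tx":0,"ty":0,"tz":0,"turn":0},
  {"grip":61,"tx":0,"ty":0,"tz":0,"turn":0},
  {"grip":61,"tx":0,"ty":0,"tz":-5,"turn":0},
  {"grip":61,"tx":0,"ty":0,"tz":-25,"turn":0},
  {"grip":61,"tx":0,"ty":0,"tz":-45,"turn":0},
  {"grip":61,"tx":0,"ty":0,"tz":-45,"turn":0},
  {"grip":61,"tx":15,"ty":30,"tz":-30,"turn":0},
  {"grip":61,"tx":18,"ty":38,"tz":-20,"turn":0},
  {"grip":61,"tx":18,"ty":38,"tz":0,"turn":0},
  {"grip":61,"tx":18,"ty":38,"tz":0,"turn":0},
  {"grip":61,"tx":18,"ty":38,"tz":0,"turn":0},
])

```text
t: 44.7
tool_pos: [0.5014, -0.1563, 0.1891]
eef_rot: [0.0, 0.243, 0.97, 0.0]
ft_force: [1.3, 0.3, 0.5]
width: 0.0611
gripper_force: 0.0
```

apply_moves([
  {"grip":61,"tx":18,"ty":38,"tz":0,"turn":0},
  {"grip":61,"tx":18,"ty":38,"tz":0,"turn":0},
  {"grip":61,"tx":18,"ty":38,"tz":0,"turn":0},
  {"grip":61,"tx":18,"ty":38,"tz":0,"turn":0},
  {"grip":61,"tx":0,"ty":0,"tz":0,"turn":0},
])

```text
t: 45.2
tool_pos: [0.5099, 0.0169, 0.1885]
eef_rot: [-0.0, 0.238, 0.971, 0.001]
ft_force: [0.9, -0.7, 0.5]
width: 0.0609
gripper_force: 0.0
```

```bash
python3 - <<'E'
from h import *;from workcell import arm
d=arm.get_image('top');F=np.full(d['image'].shape,np.nan);v,u=np.nonzero(d['depth']>0);F[v,u]=cloud(d,np.ones(d['depth'].shape))
m=(d['image'].max(2)<75)&(F[...,2]>.035)&(F[...,2]<.06)&(F[...,0]<.7)&(F[...,1]<-.1)&(F[...,1]>-.42)
for c in comps(m,150):
    p=F[c];print(p.mean(0).round(4),np.round(np.hstack([np.ravel(x) for x in cv2.minAreaRect((p[:,:2]*1000).astype(np.float32))]),1))
cv2.imwrite("pics/top9.png",cv2.resize(d['image'][110:300,30:430],(800,380),interpolation=cv2.INTER_CUBIC))
E
```

```text
[ 0.591  -0.1717  0.0431] [ 592.3 -172.3   49.9  113.5   62.3]
[ 0.5406 -0.2649  0.043 ] [ 540.8 -265.5   49.2  112.8   61.4]
[ 0.4916 -0.3567  0.043 ] [ 491.9 -357.9   51.1  114.2   61.1]
```

View pics/top9.png

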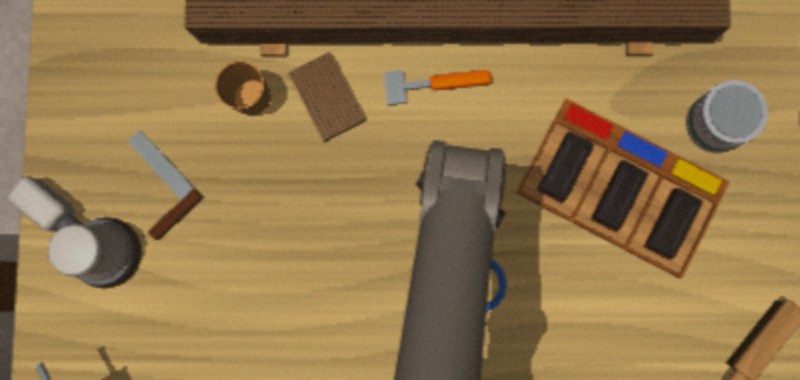

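All three blocks lie flat and square in their bays: (567,167) red, (620,196) blue, (674,223) yellow. The visible bystanders have not moved. Handing in.

```bash
python3 -c "
from workcell import arm
print(arm.hand_in())"
```

```text
the job is handed in; nothing more can be done
None
```

I handed the job in at about 45 s with each block set down square, paper side down, in a bay: coarse (drag ratio about 0.78) in red, medium (about 0.50) in yellow and fine in blue; the fine block read about 0.31, above its stated 0.1–0.2, so I placed it by the clear ranking of the three.

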